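# Show the tea carton to the till's barcode scanner

## Robot

A 6-joint arm with a two-finger parallel gripper is mounted at the origin on the work surface. World frame = base frame: x ahead of the robot, y to its left, z up, the work surface at z = 0. Lengths are in mm, angles in rad, forces in N, time in s.
With the tool pointing down it reaches from about 400 to 925 mm from the base axis. Payload 12.5 kg.
Tool frame: the origin (TCP) lies between the finger pads; the fingertips stand 19 mm ahead of it and the grasp point (between the pads) is the TCP (env.tips_ahead is the distance from the TCP to the fingertips, in mm); z points along the fingers, y is the line along which they close (so a half turn about z gives the same grasp; the last joint's range is limited). The gripper opens to 95 mm and grips with 3 to 60 N. Pads are 20 mm wide; open, the fingers measure 119 mm over their backs; the gripper's body (75 mm by 180 mm) begins 59 mm behind the grasp point.
Start: joints at [-0.106, 0.491, 1.559, -0, 1.092, -0.106], TCP at [625.019, 0.021, 197.061] pointing down, gripper open.
Joint ranges: [-3.1, 3.1], [-0.84, 2.19], [0.05, 2.79], [-1.13, 4.28], [0.06, 2.93], [-2.69, 2.69]. Speed limits (rad/s): [2.22, 2.22, 2.79, 3.14, 3.14, 3.14].

## Interface

Orientations are given as [roll, pitch, yaw] about the fixed x, y, z axes, in that order (R = Rz(yaw) Ry(pitch) Rx(roll)).
In Python, from cell import env gives the robot as it stands.
- The arm moves only by the shell command python3 -m crank 'ROWS'. ROWS is JSON, a list of rows, each a list of 5 numbers: the shift along the tool's x, y, z in mm, then the turn about the tool's z in degrees, then the finger opening in mm, from 0 to 95.1. In form: [[dx, dy, dz, yaw, grip], ...]. A call has 1 to 10 rows; each row is the pose to reach, as a shift and turn from the pose commanded when the call began, along the tool's axes at that moment; what a row does not reach only later rows make up. A row lasts 1/12 s, in which the tool goes at most 41.7 mm and 7.16 degrees, less where a joint would pass 70% of its speed; a pose out of reach is approached as far as the arm can. A call with a gripper value outside its range is refused whole. The fingers move at their own pace and stop on an object; the grip force is fixed at half the most. Time passes only in rows, so rows that repeat a pose let the fingers close. It gives the time, the measured TCP pose, the force, the opening and the grip force at its end, in the units of the state.
- env.state(): the state, without advancing time (a new reading comes with each control period).
- env.read_camera(name): name is "scene" or "side" or "wrist"; returns a dict with "img" (400x640x3 uint8, blue, green, red), "K" (3x3 intrinsics, pixels), "pose" (4x4, takes a point from camera to world coordinates). Camera axes: x right, y down, z forward; pixel columns grow to the right and rows downward; lengths in mm; the calibration is good to about 2 mm. A picture is of the moment at which its call begins. There is no depth.
- env.job_done(): hands the job in; it is judged then, once.
The state is a dict: "t": time; "joints": joint angles; "qvel": joint speeds; "tau": joint torques, N m; "eef_pos": TCP position; "tcp_rot": TCP orientation; "ft_force": force on the tool from outside, world axes, zero at the start; "moment": the same for the moment, N m; "opening": opening from 0.0 (shut) to 1.0 (fully open); "grip_force": force on a finger pad.
Only numpy, scipy, OpenCV 4.12 (cv2) and the standard library are available. Lean on these libraries where they do the work, as an engineer would, in place of code of your own. Each camera call takes 0.05 s, during which the arm holds its last target. There are 200 camera calls.

## Task

Ring up the tall tea carton: take it out of the order tray, gripping it above its barcode so that the fingers do not cover the code, and hold it up in the air in front of the till's hands-free scanner, with the barcode centred on the scanner's window, about 9 cm away from it and facing it squarely, right way up but leaned back to match the downward tilt of the scanner's head. Leave the other goods and the coffee cup where they stand and do not touch the scanner. Finish while still holding the carton still in the air there: do not put it down or let go.

Things in the scene. Friction and masses are not known exactly. Their poses are not given: they have to be found in the camera images.
- carton_centre (a point): centre of the loose tea carton: stiff closed box of brown kraft board, 46 mm thick (x), 64 wide (y), 120 tall (z, up), about 0.18 kg, the only tall box; it stands upright on the tray's floor, its top 128 mm above the counter. Its -x broad face has the barcode, its +x face a plain white panel. The barcode face starts turned away from the robot (world +x), give or take 50 degrees.
- barcode (a point): centre of the barcode, black bars on a white label 44 mm wide, 30 high, on the carton's -x broad face: mid-width, 30 mm above the underside, that is 30 mm below and 23 mm to the -x side of the carton's centre. Axes are the carton's: -x points straight out of the barcode face, z up along the bars.
- scan_window (a point): centre of the scanner's dark window (48 mm square) on the front of its black head, 70 mm wide, 76 high, 85 deep. Axes are the head's: -x points out of the window along its line of sight, y level, z up along the window. It looks roughly towards world +y and down by 0.2 to 0.4 rad, from 0.14 to 0.22 m above the counter; place, height, turn and tilt vary, and stay put if not pushed.
- scanner: foot of the scanner's stand on the robot's right: black disc of 124 mm diameter fixed to the counter, with a pole up its z axis to the hinge of the tilting head, 54 mm behind the window. Origin under the centre of the foot; the front is -x.
- tray: open order tray of pale wood, 220 mm (x) by 400 mm (y), floor 8 mm thick, walls 8 mm thick with rims 30 mm above the counter; it does not move. Origin: centre of its underside. The carton, the jar and the biscuit box stand in a row along its y, about 130 mm apart, in any order.
- jar_centre (a point): centre of a round amber glass jam jar with a steel lid, 64 mm diameter, 85 mm tall, in the tray; leave it
- biscuits_centre (a point): centre of a low biscuit box of the same kraft board, 92 x 60 x 45 mm tall, lying in the tray; leave it
- cup_centre (a point): centre of a lidded paper coffee cup, 80 mm diameter, 104 mm tall, on the counter beyond the tray; leave it
Mind the look-alikes: they are no part of the job. What is shaped like the part that bears carton_centre but green or pink is not meant. Of the things that look like the scanner, the smaller one is meant.

How it is judged (in metres and radians):
On the way:
1. the carton is lifted clear of the tray by the fingers (height (world z) of carton_centre above 0.1 m and contact force between the fingers and carton above 1 N and contact force between carton and tray below 0.1 N), for 0.1 s.
At the end, for the whole second after the job is handed in: Held still by the fingers alone, right way up: barcode 50-140 mm before the window, within 20 mm of its centre line, square to it and bars along its up axis within 0.25 rad; grasp 35 mm or more above the code's centre; jar, biscuit box, cup within 20 mm of their places, scanner untouched (contact force between the fingers and carton above 1 N and contact force between carton and scanner below 0.1 N and contact force between carton and tray below 0.1 N and height (world z) of carton_centre above 0.13 m and angle between carton's own z axis and vertical below 0.8 rad and linear speed of carton below 0.02 m/s and angular speed of carton below 0.2 rad/s and x of barcode in the frame of scan_window between -0.14 and -0.05 m and y of barcode in the frame of scan_window between -0.02 and 0.02 m and z of barcode in the frame of scan_window between -0.02 and 0.02 m and x of scan_window in the frame of barcode below -0.04 m and angle between the x axis of barcode and the x axis of scan_window, either way round below 0.25 rad and angle between the z axis of barcode and the z axis of scan_window, either way round below 0.25 rad and z of the grasp point in the frame of barcode above 0.035 m and distance of each of jar_centre, biscuits_centre, cup_centre from where it was at the start of the episode below 0.02 m); the arm keeps its last pose, push and grip.
It fails at once if the jam jar is shifted or knocked over (over 20 mm) (distance of jar_centre from where it was at the start of the episode above 0.02 m).
It fails at once if the biscuit box is shifted or knocked over (over 20 mm) (distance of biscuits_centre from where it was at the start of the episode above 0.02 m).
It fails at once if the coffee cup is shifted or knocked over (over 20 mm) (distance of cup_centre from where it was at the start of the episode above 0.02 m).
It fails at once if the scanner is touched (contact force between scanner and anything else above 1 N).
It also fails if it takes over 38 s, if anything falls off the work surface, if the arm or the gripper's body presses on something with over 40 N, if the wrist force passes 120 N, or if a joint passes its speed limit or range.

## Working session

There is one attempt and no reset: what is moved stays moved. The work goes in short steps, Python scripts to look and compute and a shell command to move; the robot and the scene stay as the last step left them, time stands still between calls to the robot, and variables do not carry over. Pictures are saved under pics/ and viewed, at most 10 in all, crops included, and the job is handed in when it is done.

```bash
mkdir -p pics; ls
python3 - <<'E'
from cell import env
import cv2,numpy as np
for n in("scene","side","wrist"):
    c=env.read_camera(n);cv2.imwrite(f"pics/{n}0.png",c["img"]);print(n,c["K"].round(1).tolist(),c["pose"].round(3).tolist())
print(env.state())
E
```

```text
pics
scene [[414.1, 0.0, 319.0], [0.0, 414.1, 190.5], [0.0, 0.0, 1.0]] [[-0.544, 0.512, -0.665, 1214.487], [0.839, 0.352, -0.415, 460.781], [0.022, -0.783, -0.621, 756.606], [0.0, 0.0, 0.0, 1.0]]
side [[514.2, 0.0, 316.3], [0.0, 514.2, 209.4], [0.0, 0.0, 1.0]] [[-0.796, -0.448, 0.408, -157.485], [-0.606, 0.591, -0.533, 903.649], [-0.002, -0.671, -0.741, 1354.917], [0.0, 0.0, 0.0, 1.0]]
wrist [[281.0, 0.0, 320.2], [0.0, 281.0, 202.7], [0.0, 0.0, 1.0]] [[1.0, 0.0, -0.001, 625.399], [0.0, -0.965, -0.264, 73.725], [-0.001, 0.264, -0.965, 384.074], [0.0, 0.0, 0.0, 1.0]]
{'t': 0.15, 'joints': array([-1.05600844e-01,  4.91372802e-01,  1.55930568e+00,  2.48368450e-05,
        1.09166682e+00, -1.05576043e-01]), 'qvel': array([ 0.00018009, -0.00123417, -0.00036534, -0.00356264,  0.00117325,
        0.00096554]), 'tau': array([ 3.16444048e-04, -6.12899423e+01, -2.58276522e+01,  6.91918633e-02,
        4.73701756e-02, -5.07232733e-05]), 'eef_pos': array([6.24820657e+02, 4.76207038e-02, 1.96627293e+02]), 'tcp_rot': array([-3.14084652e+00, -1.01222508e-04,  1.57076003e+00]), 'ft_force': array([-0.5453716 , -0.39725481, -0.55201283]), 'moment': array([ 0.01882121, -0.02523188, -0.07102758]), 'grip_force': 0.0, 'opening': 1.0003757276947887}
```

View pics/scene0.png

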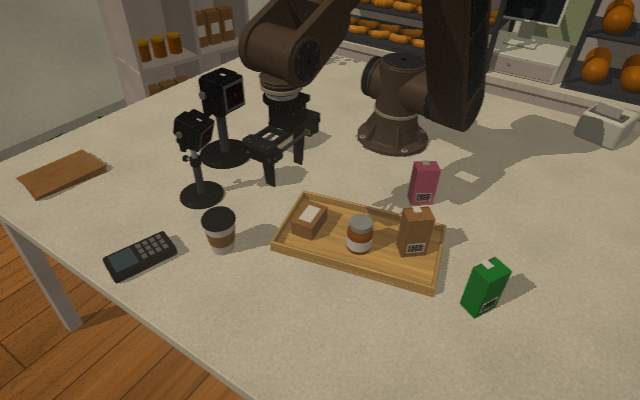

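View pics/side0.png

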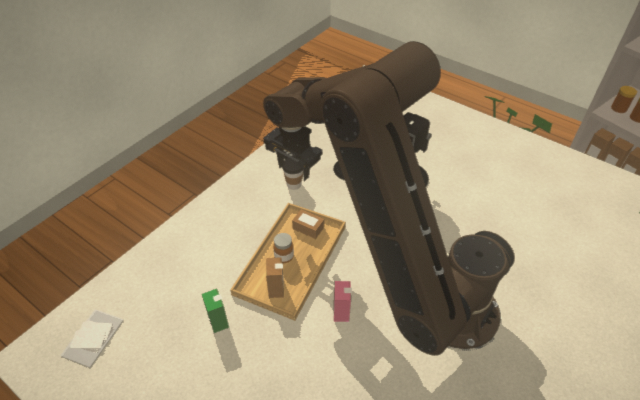

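Run:
```python
import cv2,numpy as np
i=cv2.imread("pics/scene0.png")
a=cv2.resize(i[60:215,160:260],None,fx=3.8,fy=3.8,interpolation=3)
b=cv2.resize(i[185:275,375:465],None,fx=4.4,fy=4.4,interpolation=3)
o=np.zeros((600,800,3),np.uint8);o[:a.shape[0],:380]=a;o[:396,390:786]=b
cv2.imwrite("pics/crop1.png",o)
```

```text
(no output)
```

View pics/crop1.png

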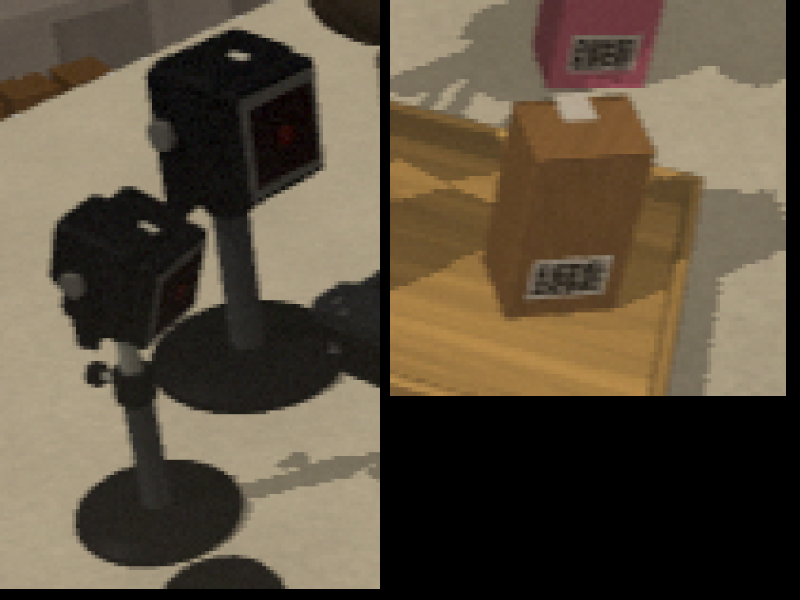

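View pics/wrist0.png

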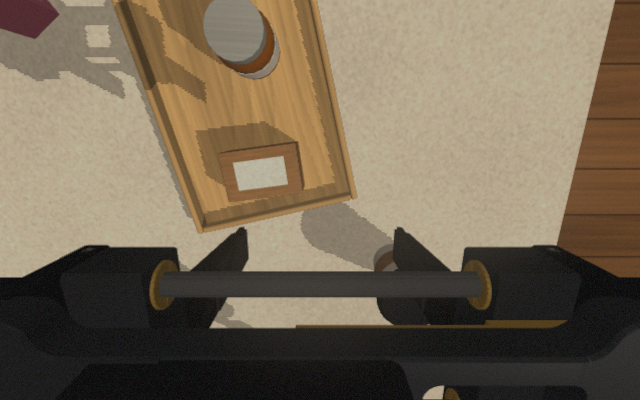

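Carton candidates: brown (416,232), pink (424,182), green (486,288); only the brown box in the tray, code facing the camera, fits. Scanners: front one, foot (202,194), 44 px wide, and rear one, foot (225,152), 51 px wide though farther away. The front one is smaller, so it is the one meant. The wrist picture shows the biscuits and jar in the tray and the cup under the gripper.

```bash
cat > h.py <<'E'
import cv2,numpy as np
from scipy.optimize import least_squares
from scipy.spatial.transform import Rotation as Ro
K=np.array([[414.1,0,319],[0,414.1,190.5],[0,0,1]])
P=np.array([[-0.544,0.512,-0.665,1214.487],[0.839,0.352,-0.415,460.781],[0.022,-0.783,-0.621,756.606],[0,0,0,1]])
def proj(X,K=K,P=P):
    c=(np.asarray(X)-P[:3,3])@P[:3,:3]; return c[:,:2]/c[:,2:]*np.diag(K)[:2]+K[:2,2]
def onz(uv,z,K=K,P=P):
    d=P[:3,:3]@np.linalg.inv(K)@[uv[0],uv[1],1]; return P[:3,3]+d*(z-P[2,3])/d[2]
E
python3 - <<'E'
from h import *
cr=np.array([(517,97),(635,97),(652,155),(530,160),(512,317),(618,308),(533,264),(613,255),(607,292),(527,300)],float)
uv=np.c_[375+(cr[:,0]-390)/4.4,185+cr[:,1]/4.4]
# carton frame, looking at -x face: left of viewer = +y
M=np.array([(23,32,60),(23,-32,60),(-23,-32,60),(-23,32,60),(-23,32,-60),(-23,-32,-60),(-23,22,-15),(-23,-22,-15),(-23,-22,-45),(-23,22,-45)],float)
f=lambda p:(proj(M@Ro.from_euler('z',p[2]).as_matrix().T+[p[0],p[1],68])-uv).ravel()
c=onz((416,235),68)
for y0 in(0,3.1):
    r=least_squares(f,[c[0],c[1],y0],loss='soft_l1');print(r.x,np.degrees(r.x[2]),r.cost);print(r.fun.reshape(-1,2).round(1).tolist())
for n,(a,b,cc,d) in dict(small=((77,512),(245,512),(160,460),(160,566)),big=((150,355),(345,355),(245,300),(245,412))).items():
    q=[onz((160+x/3.8,60+y/3.8),4) for x,y in(a,b,cc,d)];print(n,np.linalg.norm(q[0]-q[1]),np.linalg.norm(q[2]-q[3]),np.mean(q,0))
for n,uv in dict(trayA=(272,250),trayB=(434,294),trayC=(446,228),trayD=(303,194)).items():print(n,onz(uv,30).round())
print('jarlid',onz((361,223),93),'bisc',onz((312,213),53),'cup',onz((219,218),104))
i=cv2.imread("pics/scene0.png");cv2.imwrite("pics/crop2.png",cv2.resize(i[104:156,166:224],None,fx=11,fy=11,interpolation=2))
E
```

```text
[482.04760551 278.63266218 -33.89904685] -1942.2723142785949 5.122053665525981
[[-0.2, 0.5], [-0.3, -0.5], [1.8, -0.5], [1.8, -0.5], [-1.8, 0.2], [-0.2, 1.0], [0.3, -0.9], [0.3, 0.3], [-0.6, 0.6], [-0.3, -0.3]]
[482.04760557 278.63266219  10.0832503 ] 577.7276858087266 5.122053665526006
[[-0.2, 0.5], [-0.3, -0.5], [1.8, -0.5], [1.8, -0.5], [-1.8, 0.2], [-0.2, 1.0], [0.3, -0.9], [0.3, 0.3], [-0.6, 0.6], [-0.3, -0.3]]
small 125.35879275564615 129.08881754097558 [ 613.99010174 -307.41004029    4.        ]
big 166.43552069534644 176.6319408826807 [ 418.53489493 -403.02143617    4.        ]
trayA [692.   7.  30.]
trayB [598. 377.  30.]
trayC [381. 327.  30.]
trayD [475. -53.  30.]
jarlid [551.10504509 165.88607101  93.        ] bisc [548.96020352  26.21035294  53.        ] cup [ 733.79145992 -110.93226045  104.        ]
```

View pics/crop2.png

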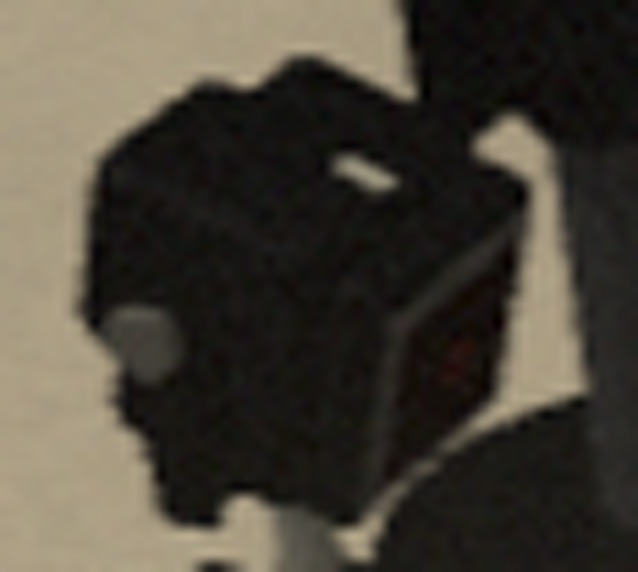

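```bash
cat > s.py <<'E'
from h import *
uv=np.array([(395,318),(527,195),(358,520),(490,402),(147,342)],float)/11+[166,104]
M=np.array([(0,35,38),(0,-35,38),(0,35,-38),(0,-35,-38),(54,40,0)],float)
def pose(p):
    R=(Ro.from_euler('z',p[2]-np.pi/2)*Ro.from_euler('y',-p[1]))  # x axis=-look; look down by tilt
    R=R.as_matrix(); return R,np.array([p[3],p[4],p[0]])-R@[54,0,0]
def f(p):
    R,w=pose(p);return np.r_[(proj(M@R.T+w)-uv).ravel()*1,(p[3]-614)/4,(p[4]+307.4)/4]
E
python3 - <<'E'
from s import *
for sg in(.3,-.3):
    r=least_squares(f,[200,sg,0,614,-307.4],loss='soft_l1');R,w=pose(r.x)
    print(r.x,r.cost,r.fun.round(1));print('window',w,'look',-R[:,0],'z',R[:,2])
E
```

```text
[ 2.22409399e+02  3.45903421e-01  2.91985716e-01  6.15624359e+02
 -3.10847006e+02] 7.717961577910595 [ 0.4 -0.7  2.  -2.9 -1.   3.8  0.1  0.7 -0.2  0.1  0.4 -0.9]
window [ 601.00090497 -262.19566968  204.10087597] look [-0.27080471  0.90095068 -0.33904673] z [-0.09759611  0.32469629  0.94076953]
[ 2.22409429e+02  3.45904287e-01  2.91984915e-01  6.15624339e+02
 -3.10846979e+02] 7.717961577110736 [ 0.4 -0.7  2.  -2.9 -1.   3.8  0.1  0.7 -0.2  0.1  0.4 -0.9]
window [ 601.00092877 -262.19564598  204.10086185] look [-0.2708039   0.90095062 -0.33904754] z [-0.09759609  0.32469715  0.94076924]
```

Carton found at (482, 279) with the code facing 37.7°. Tray is turned 14°, foot diameter 125 mm confirms the small scanner. Going above the carton.

```bash
python3 -m crank '[[279,-143,0,52,95],[279,-143,0,52,95],[279,-143,0,52,95],[279,-143,0,52,95],[279,-143,0,52,95],[279,-143,0,52,95],[279,-143,0,52,95],[279,-143,0,52,95],[279,-143,0,52,95],[279,-143,0,52,95]]'
python3 - <<'E'
from cell import env
import cv2,numpy as np
from h import *
s=env.state();print(s['eef_pos'],s['tcp_rot'],s['joints'])
c=env.read_camera("wrist");img=c["img"].copy()
# overlay predicted carton top
M=np.array([(23,32,60),(23,-32,60),(-23,-32,60),(-23,32,60)],float)
q=proj(M@Ro.from_euler('z',10.08325).as_matrix().T+[482,278.6,68],c["K"],c["pose"])
cv2.polylines(img,[q.round().astype(np.int32)],True,(0,255,0),1)
cv2.imwrite("pics/w1.png",img);print(c["pose"].round(3).tolist(),q.round(1).tolist())
E
```

```text
t: 0.98
eef_pos: [481.1, 280.3, 197.0]
tcp_rot: [3.142, 0.0, 0.667]
ft_force: [0.4, -0.6, -0.4]
opening: 0.999
grip_force: 0.0
[481.13513087 280.33458676 196.96751537] [3.14151297e+00 1.66689628e-04 6.66880920e-01] [ 4.09005996e-01  3.94375742e-01  1.72780444e+00 -1.40352558e-04
  1.01955333e+00  1.31299491e+00]
[[0.619, -0.758, -0.207, 539.809], [-0.786, -0.597, -0.164, 325.788], [0.001, 0.264, -0.965, 384.486], [0.0, 0.0, 0.0, 1.0]] [[354.0, 230.3], [288.2, 229.8], [287.1, 183.3], [356.0, 183.8]]
```

View pics/w1.png

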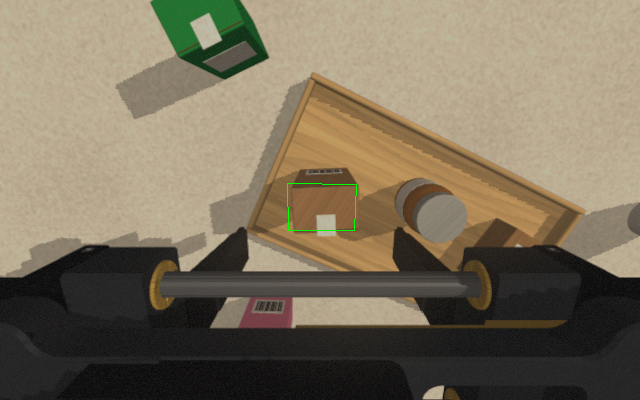

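The carton's top lies on the predicted outline (288–356, 183–232), code side up-image, between the fingers. Descend and grip.

```bash
python3 -m crank '[[0,0,40,0,95],[0,0,75,0,95],[0,0,98,0,95],[0,0,98,0,95],[0,0,98,0,50],[0,0,98,0,50],[0,0,98,0,50],[0,0,98,0,50],[0,0,98,0,50],[0,0,98,0,50]]'; python3 -m crank '[[0,0,0,0,50],[0,0,-3,0,50],[0,0,-9,0,50],[0,0,-9,8,50],[0,0,-9,16,50],[0,0,-9,24,50],[0,0,-9,24,50],[0,0,-9,24,50]]'
```

```text
t: 1.87
eef_pos: [482.5, 279.1, 100.0]
tcp_rot: [3.141, -0.002, 0.663]
ft_force: [1.3, -1.6, 5.8]
opening: 0.67
grip_force: 29.7
t: 2.53
eef_pos: [481.9, 279.1, 108.3]
tcp_rot: [-3.142, 0.0, 0.242]
ft_force: [0.0, -0.6, -1.3]
opening: 0.673
grip_force: 29.7
```

Run:
```python
from h import *
print('pink top',[onz(p,120).round() for p in((414,163),(437,163),(439,168),(412,169))],'base',[onz(p,0).round() for p in((411,203),(436,204))])
```

```text
pink top [array([285., 183., 120.]), array([248., 235., 120.]), array([268., 248., 120.]), array([314., 190., 120.])] base [array([303., 203.,   0.]), array([267., 264.,   0.])]
```

```bash
python3 -m crank '[[-25,0,0,0,50],[-48,0,0,0,50],[-48,0,0,0,50]]'; python3 -m crank '[[-6,0,0,0,50],[-12,0,0,0,50],[-12,0,0,0,50]]';  python3 -m crank '[[-5,0,0,0,50],[-10,0,0,0,50],[-15,0,0,0,50],[-19,0,0,0,50],[-19,0,0,0,50]]'
python3 - <<'E'
from cell import env
import cv2
i=env.read_camera("scene")["img"]
cv2.imwrite("pics/s2.png",cv2.resize(i[110:290,330:510],None,fx=3.3,fy=3.3,interpolation=2))
E
```

```text
t: 2.78
eef_pos: [431.6, 266.4, 108.0]
tcp_rot: [3.141, 0.004, 0.247]
ft_force: [0.3, 1.2, -1.6]
opening: 0.673
grip_force: 29.7
t: 3.03
eef_pos: [423.2, 264.4, 108.1]
tcp_rot: [3.142, 0.0, 0.245]
ft_force: [-0.3, 0.3, -1.6]
opening: 0.676
grip_force: 29.7
t: 3.45
eef_pos: [405.0, 259.8, 108.2]
tcp_rot: [-3.142, -0.001, 0.245]
ft_force: [3.3, -0.5, -1.8]
opening: 0.671
grip_force: 30.0
```

View pics/s2.png

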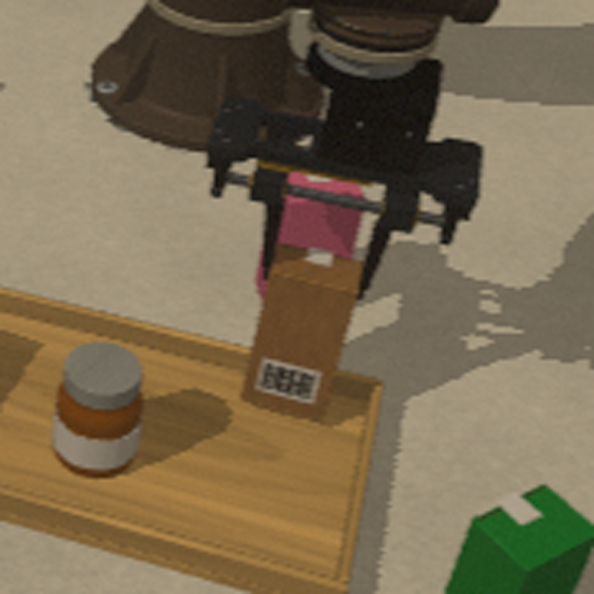

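Run:
```python
from h import *
uv=np.array([(263,359),(321,369),(314,402),(254,392),(243,398),(322,418),(358,292)],float)/3.3+[330,110]
M=np.array([(-23,22,-15),(-23,-22,-15),(-23,-22,-45),(-23,22,-45),(-23,32,-60),(-23,-32,-60),(-23,-32,60)],float)
T=np.array([405,259.8,108.2])
def RR(p):return (Ro.from_euler('z',np.radians(194)+p[1])*Ro.from_euler('y',p[0])).as_matrix()
f=lambda p:np.r_[(proj((M-[p[2],p[3],p[4]])@RR(p).T+T)-uv).ravel(),p[2]/4,p[3]/3,(p[4]-32)/4,p[1]/.05]
r=least_squares(f,[.3,0,0,0,30],loss='soft_l1');print(r.x,r.fun.round(1))
R=RR(r.x);print('z axis',R[:,2],'code normal',-R[:,0])
```

```text
[7.72106982e-02 1.37724099e-02 4.96894072e-01 1.60752914e-01
 3.27193992e+01] [ 0.  -0.5  0.2  0.5  0.  -0.2  0.7 -1.2 -0.8  0.6  0.4  0.4 -0.7  0.
  0.1  0.1  0.2  0.3]
z axis [-0.07457871 -0.01968937  0.99702073] code normal [0.96399139 0.25450135 0.07713401]
```

Lean is only 0.08 so far, so the wall is a bit further out than estimated. Push 20 mm more.

```bash
python3 -m crank '[[-5,0,0,0,50],[-10,0,0,0,50],[-15,0,0,0,50],[-20,0,0,0,50],[-20,0,0,0,50]]'; python3 -m crank '[[3,0,-20,0,50],[3,0,-45,0,50],[3,0,-80,0,50],[3,0,-115,0,50],[3,0,-115,0,50]]'
python3 - <<'E'
from cell import env
import cv2
i=env.read_camera("scene")["img"]
cv2.imwrite("pics/s3.png",cv2.resize(i[80:260,330:510],None,fx=3.3,fy=3.3,interpolation=2))
E
```

```text
t: 3.92
eef_pos: [384.9, 254.8, 108.0]
tcp_rot: [3.141, 0.001, 0.245]
ft_force: [2.4, -0.4, -0.3]
opening: 0.669
grip_force: 30.0
t: 4.33
eef_pos: [390.1, 256.6, 228.2]
tcp_rot: [-3.14, -0.007, 0.245]
ft_force: [0.1, -0.1, -1.0]
opening: 0.668
grip_force: 30.0
```

View pics/s3.png

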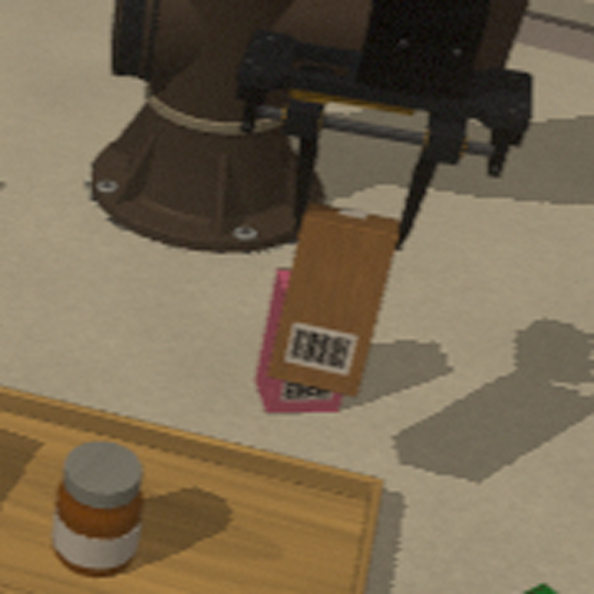

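Run:
```python
from cell import env
from h import *
s=env.state();print(s['eef_pos'],s['joints'])
uv=np.array([(290,323),(357,336),(348,374),(282,361),(268,374),(355,396),(399,221),(305,209)],float)/3.3+[330,80]
M=np.array([(-23,22,-15),(-23,-22,-15),(-23,-22,-45),(-23,22,-45),(-23,32,-60),(-23,-32,-60),(-23,-32,60),(-23,32,60)],float)
T=s['eef_pos']
def RR(p):return (Ro.from_euler('z',np.radians(194)+p[1])*Ro.from_euler('y',p[0])).as_matrix()
f=lambda p:np.r_[(proj((M-[p[2],p[3],p[4]])@RR(p).T+T)-uv).ravel(),p[2]/4,p[3]/3,(p[4]-32)/4,p[1]/.05]
r=least_squares(f,[.3,0,0,0,30],loss='soft_l1');print(r.x,r.fun.round(1))
R=RR(r.x);b=np.array([-23,0,-30])-r.x[2:5];print('z axis',R[:,2],'barcode rel TCP world',R@b,'tool frame fwd', (Ro.from_euler('z',-14,degrees=True).as_matrix()@R@b))
```

```text
[389.22464502 256.2213853  225.44415379] [4.40122665e-01 2.29481103e-01 1.89632992e+00 3.01597751e-04
 1.01156796e+00 1.76619318e+00]
[ 4.79961197e-01 -6.98650261e-03  6.68519506e-01  1.02806645e+00
  3.38377428e+01] [ 1.  -1.5  0.  -1.3 -0.3 -0.2  0.6 -0.5 -0.9  0.8  0.5  0.3 -0.4  2.1
 -0.6  0.2  0.2  0.3  0.5 -0.1]
z axis [-0.44879846 -0.10857331  0.88701284] barcode rel TCP world [ 48.81419176  12.86685054 -45.69608284] tool frame fwd [ 50.47697452   0.67542829 -45.69608284]
```

```bash
python3 -m crank '[[3,18,0,4,50],[7,36,0,8,50],[11,54,0,13,50],[14,72,0,18,50],[18,90,0,22,50],[21,108,0,26,50],[25,126,0,31,50],[28,144,0,35,50],[32,162,0,40,50],[35,180,0,44,50]]'; python3 -m crank '[[15,10,0,4,50],[30,21,0,8,50],[45,31,0,13,50],[60,42,0,17,50],[75,52,0,22,50],[90,63,0,26,50],[105,73,0,30,50],[120,84,0,35,50],[135,94,0,39,50],[150,105,0,43,50]]'; python3 -m crank '[[0,0,0,0,50],[0,0,0,0,50],[0,0,0,0,50]]'
python3 - <<'E'
from cell import env
import cv2,numpy as np
print(env.state()['joints'])
c=env.read_camera("scene");i=c["img"]
cv2.imwrite("pics/s4f.png",i)
w=env.read_camera("wrist");cv2.imwrite("pics/w4.png",w["img"]);np.savez("w4",K=w["K"],P=w["pose"])
a=cv2.resize(i[60:200,160:320],None,fx=5,fy=5,interpolation=2)[:600]
cv2.imwrite("pics/s4.png",i if 0 else cv2.resize(i[70:190,160:320],None,fx=5,fy=5,interpolation=2))
E
```

```text
t: 5.22
eef_pos: [465.6, 88.8, 221.5]
tcp_rot: [3.14, 0.003, -0.528]
ft_force: [0.1, 0.8, -1.4]
opening: 0.665
grip_force: 30.0
t: 6.05
eef_pos: [543.1, -76.7, 221.2]
tcp_rot: [3.139, 0.002, -1.278]
ft_force: [-0.6, -0.2, -1.8]
opening: 0.667
grip_force: 30.0
t: 6.3
eef_pos: [542.9, -75.7, 221.9]
tcp_rot: [3.14, 0.002, -1.273]
ft_force: [-0.2, -0.0, -0.8]
opening: 0.672
grip_force: 30.0
[-2.59209057e-01  3.56956061e-01  1.71455255e+00  2.80698716e-04
  1.07252516e+00  2.58423615e+00]
```

View pics/s4.png

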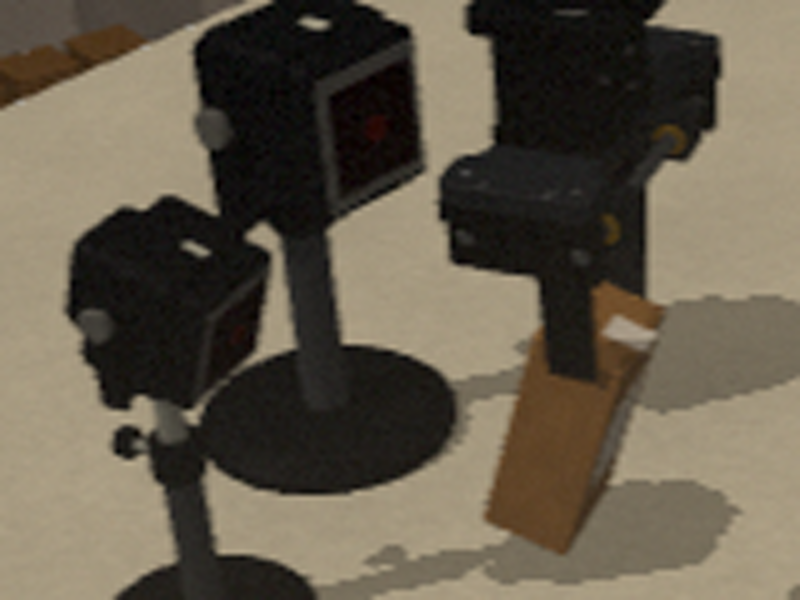

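```bash
cat > fit4.py <<'E'
from h import *
from s import pose
uv=np.array([(201.7,133.2),(213.8,122.3),(198.2,151.2),(210.8,140.7),(179.2,135),(207.6,137.2)])
def fs(p):
    R,w=pose(p);a,b=p[5],p[6]
    M=np.array([(0,a,b),(0,-a,b),(0,a,-b),(0,-a,-b),(54,p[7],0),(0,0,0)])
    return np.r_[(proj(M@R.T+w)-uv).ravel(),(p[3]-614)/3,(p[4]+307.4)/3,(a-32)/3,(b-35)/6,(p[7]-40)/4,(p[1]-.3)/.15]
r=least_squares(fs,[200,.3,.3,614,-307.4,32,35,40],loss='soft_l1');R,w=pose(r.x)
T=np.array([542.9,-75.7,221.9]);yaw=-1.273
uc=np.array([(487,518),(565,552),(625,383),(665,310),(603,285)],float)/5+[160,70];el=np.array((540,340))/5+[160,70]
M=np.array([(-23,-32,-60),(23,-32,-60),(23,-32,60),(23,32,60),(-23,32,60)],float)
def RR(p):return (Ro.from_euler('z',np.pi+yaw+p[1])*Ro.from_euler('y',p[0])).as_matrix()
def fc(p):
    P3=lambda m:proj((np.asarray(m,float)-p[2:5])@RR(p).T+T)
    a,b=P3([(-23,-32,-60),(-23,-32,60)]);n=np.array([b[1]-a[1],a[0]-b[0]])/np.linalg.norm(b-a)
    return np.r_[(P3(M)-uc).ravel(),n@(el-a),p[2]/4,p[3]/3,(p[4]-32)/4,p[1]/.05]
c=least_squares(fc,[.3,0,0,0,32],loss='soft_l1');C=RR(c.x)
b=C@(np.array([-23,0,-30])-c.x[2:5])
if __name__=="__main__":
    print(r.x.round(3),r.fun.round(1));print('win',w,'look',-R[:,0])
    print('carton',c.x.round(3),c.fun.round(1));print('barcode rel TCP',b,'ang x',np.arccos(C[:,0]@R[:,0]),'z',np.arccos(C[:,2]@R[:,2]))
    tx=np.array([np.cos(yaw),np.sin(yaw),0]);ty=np.array([np.sin(yaw),-np.cos(yaw),0])
    print('code az',np.degrees(np.arctan2(*(-C[:,0])[[1,0]])),'want',np.degrees(np.arctan2(*R[:,0][[1,0]])))
    d=w-90*R[:,0]-(T+b);print('shift',d,'tool',d@tx,d@ty,-d[2]);print('frame now',R.T@(T+b-w))
E
python3 fit4.py
```

```text
[ 2.23447e+02  3.21000e-01  2.24000e-01  6.15388e+02 -3.08871e+02
  2.92410e+01  3.07100e+01  3.95200e+01] [ 0.1  0.1  0.8 -0.   0.5  0.6  0.3 -0.2 -0.4 -0.3 -0.9 -0.2  0.5 -0.5
 -0.9 -0.7 -0.1  0.1]
win [ 603.98398573 -258.92142295  206.38887793] look [-0.21118653  0.92499113 -0.31589818]
carton [ 0.315 -0.046 -0.382 -0.328 33.412] [-0.6  0.1  0.1  1.4  0.6 -0.6  2.6  0.7 -1.9 -2.6 -0.3 -0.1 -0.1  0.4
 -0.9]
barcode rel TCP [  9.94758651 -39.92478772 -53.28993555] ang x 3.11448036497289 z 0.010856516045292476
code az -75.55195724091202 want -77.13912791980012
shift [ 32.1296114  -60.04743367   9.34797711] tool 66.83175538649955 -13.096667168523316 -9.34797710835295
frame now [-155.28169359  -17.95796822   11.88287653]
```

```bash
python3 -m crank '[[11,-3,-2,1,50],[22,-5,-3,1,50],[34,-8,-5,2,50],[45,-10,-6,2,50],[56,-13,-8,3,50],[67,-15,-9,3,50],[67,-15,-9,3,50],[67,-15,-9,3,50],[67,-15,-9,3,50]]'
python3 - <<'E'
from cell import env
import cv2,numpy as np
from h import proj
from fit4 import R,w
i=env.read_camera("scene")["img"]
c=env.read_camera("wrist");np.savez("w5",K=c["K"],P=c["pose"]);cv2.imwrite("pics/w5f.png",c["img"]);cv2.imwrite("pics/s5f.png",i)
print(env.state()['eef_pos'],env.state()['tcp_rot'],env.state()['joints'][5])
im=c["img"].copy()
M=np.array([(0,35,38),(0,-35,38),(85,-35,38),(85,35,38)],float)
q=proj(M@R.T+w,c["K"],c["pose"]);cv2.polylines(im,[q.round().astype(np.int32)],True,(0,255,0),1)
ax=proj(np.array([(0,0,0),(-60,0,0),(-160,0,0)],float)@R.T+w,c["K"],c["pose"]);cv2.polylines(im,[ax.round().astype(np.int32)],False,(0,255,255),1)
print(q.round(),ax.round())
o=np.zeros((600,800,3),np.uint8)
o[:,:400]=cv2.resize(i[75:195,170:250],(400,600),interpolation=2)
im=np.clip(im.astype(int)*2,0,255).astype(np.uint8)
o[:400,400:]=im[:,120:520]
cv2.imwrite("pics/f5.png",o)
E
```

```text
t: 7.15
eef_pos: [577.4, -135.9, 231.8]
tcp_rot: [3.141, 0.0, -1.327]
ft_force: [-1.0, -0.2, -1.2]
opening: 0.669
grip_force: 30.0
[ 577.45990598 -135.58272695  232.02245085] [ 3.14145145e+00  2.16425977e-04 -1.32605399e+00] 2.5548090689458802
[[ 266.   53.]
 [ 389.   56.]
 [ 421. -180.]
 [ 248. -185.]] [[327.  48.]
 [324. 133.]
 [322. 230.]]
```

View pics/f5.png

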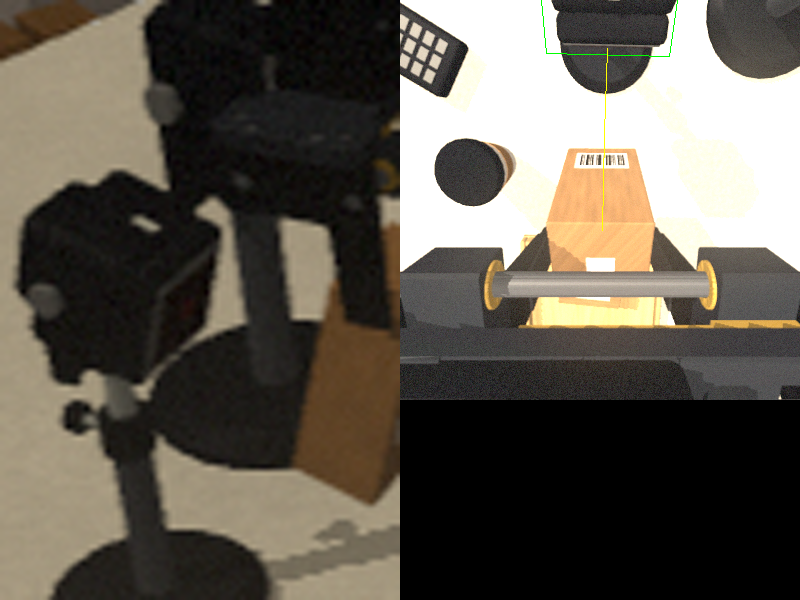

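The wrist half shows the head's front edge centred at (614,45) and square to the carton. The code is centred at (601,160). So the code is a few mm to the left of the window; I'll cross-check with a carton fit in this view.

Run:
```python
from h import *
from fit4 import R,w
z=np.load("w5.npz");K5,P5=z["K"],z["P"]
T=np.array([577.46,-135.6,232.0]);yaw=-1.326
uv=np.array([(577,153),(627,153),(629,167),(575,167),(569,149),(637,149),(655,222),(550,222)],float)-[280,0]
# image: up = barcode side; left = tool -y; barcode bottom edge is upper in image
M=np.array([(-23,-22,-45),(-23,22,-45),(-23,22,-15),(-23,-22,-15),(-23,-32,-60),(-23,32,-60),(-23,32,60),(-23,-32,60)],float)
def RR(p):return (Ro.from_euler('z',np.pi+yaw+p[1])*Ro.from_euler('y',p[0])).as_matrix()
for s in(1,-1):
    m=M*[1,s,1]
    f=lambda p:np.r_[(proj((m-p[2:5])@RR(p).T+T,K5,P5)-uv).ravel(),p[2]/4,p[3]/3,(p[4]-32)/4,p[1]/.05]
    c=least_squares(f,[.3,0,0,0,32],loss='soft_l1');print(s,c.x.round(3),c.cost,c.fun.round(1))
    C=RR(c.x);b=T+C@(np.array([-23,0,-30])-c.x[2:5]);print('barcode in window frame',R.T@(b-w),b,'angz',np.arccos(C[:,2]@R[:,2]))
print(proj(np.array([(0,30,31),(0,-30,31),(0,0,31)],float)@R.T+w,K5,P5)+[280,0])
```

```text
1 [ 3.0200e-01 -5.0000e-03  3.6720e+00 -1.1910e+00  3.9139e+01] 6.6059267604273835 [ 1.   0.4 -0.9  0.6 -0.1  0.8  0.6  0.6 -0.3 -1.7 -1.6 -1.4  1.2  0.1
 -0.5 -0.4  0.9 -0.4  1.8 -0.1]
barcode in window frame [-86.25737839   1.12160979  -5.50765588] [ 587.24832697 -180.58067175  173.91470305] angz 0.02017656444084134
-1 [ 1.38600e+00 -0.00000e+00 -2.64775e+02 -1.00000e-03  3.38130e+01] 493.3647369317476 [ 37.6   1.  -40.8   1.  -42.7   6.5  39.5   6.5  52.1  -4.8 -57.3  -4.8
 -74.9  -0.8  70.7  -0.8 -66.2  -0.    0.5  -0. ]
barcode in window frame [-173.04317368    1.95905912 -178.23909352] [ 581.88221544 -153.31486241  -17.38716736] angz 1.0644980563787634
[[556.63879752  52.06741629]
 [658.04244165  54.32566383]
 [607.38903676  53.19761831]]
```

```bash
python3 -m crank '[[0,2,-1,0,50],[0,5,-3,0,50],[0,5,-3,0,50],[0,5,-3,0,50],[0,5,-3,0,50],[0,5,-3,0,50],[0,5,-3,0,50]]' && python3 -c "
from cell import env
print(env.job_done())"
```

```text
t: 7.83
eef_pos: [572.9, -137.2, 235.0]
tcp_rot: [-3.141, -0.0, -1.326]
ft_force: [0.2, -0.7, -1.8]
opening: 0.666
grip_force: 30.0
the job is handed in; nothing more can be done
None
```

I handed the job in with the arm still holding the brown tea carton in the air in front of the smaller scanner. By my last fit the barcode is about 9 cm from the window, within a few millimetres of its centre line, and leaned back to match the head to about 0.02 rad. The hand-in gave no verdict, so I can't confirm the judged result.

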